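# Sift the small beads out of the tilting bowl

## Task

Sort the brass frame beads: lay the longest wooden bar, standing on edge, across both low shoulders of the bowl's open mouth and press down with it (the gripper itself must not push the bowl), so that the bowl tips nearly to its stop and the three small beads roll out through the gap under the bar into the tray while the bar holds the large one back. Then let the bowl swing back and set the bar down on the bare table, standing on its edge as it was.

Things in the scene. Friction and masses are not known exactly. Their poses are not given: they have to be found in the camera images.
- stand: Fixed wooden stand with a tilting aluminium bowl and a grey catch tray in front of it. Origin on the table under the hinge, z up; mouth and tray lie towards its own -x, y runs along the hinge, 95 mm up. Bowl: round back (inner radius 50 mm, rear at x = +60), 100 mm wide inside, cheeks 10 mm thick at y = +-50 to +-60, front lip at x = -90. Uprights at x = 0, y = +-76 to +-90, 105 mm high.
- mouth (a point): Middle of the bowl's open mouth at the height of its two low shoulders (flat cheek tops, x -90 to -35 in the stand's frame), 67 mm ahead of the hinge, 125 mm above the table, axes as the stand's. Does not move with the bowl. A bar on edge centred here along y rests on both shoulders and leaves a slit 22 mm high over the bowl's floor. Behind the shoulders the walls are 12 mm higher.
- tray (a point): Middle of the catch tray's floor, 4 mm above the table and 135 mm ahead of the hinge, axes as the stand's. The tray is 150 mm long (x), 170 mm wide (y), fixed, with walls 60 mm high (30 mm on the bowl's side).
- bowl (a joint): Tip angle of the bowl, rad: 0 at rest (floor sloping 1 degree to the rear), growing as the mouth goes down, stop at 0.55. A spring returns it to 0; pressing on the shoulders takes 4 to 9 N. An upright 20 mm bar centred at the mouth point goes down about 30 mm from first touch to the stop, straight down. Beads roll well from 0.45 on; keep it there 2 to 3 s.
- straightedge: Longest of three plain beech bars standing on edge on the table: 160 mm long (own x), 20 mm thick (y), 60 mm high (z), about 140 g. Origin at the centre of its underside. Grip it across the 20 mm from above, at mid length, at least 40 mm above its underside. The other two bars have the same section but are 90 and 50 mm long: too short to reach across the bowl's mouth.
- small_bead_a: Small brass bead, a plain ball 16 mm in diameter, 18 g, loose in the bowl. Origin at its centre; its axes mean nothing.
- small_bead_b: Small brass bead, a plain ball 16 mm in diameter, 18 g, loose in the bowl. Origin at its centre; its axes mean nothing.
- small_bead_c: Small brass bead, a plain ball 16 mm in diameter, 18 g, loose in the bowl. Origin at its centre; its axes mean nothing.
- large_bead: Large brass bead, a plain ball 30 mm in diameter, hollow, 40 g, loose in the bowl. Origin at its centre; its axes mean nothing. The only one of its size.
There are look-alikes about, which are no part of the job. Leave any turquoise look-alike of the straightedge alone. What is shaped like the large_bead but pink or red is not meant.

How it is judged:
By the outcome, as a careful person would: the job done as asked, in the order asked, and still so for the second after the job is handed in, with the robot touching nothing.
It also fails if it takes over 64 s, if anything falls off the work surface, if the arm or the gripper's body presses on something with over 40 N, if the wrist force passes 120 N, or if a joint passes its speed limit or range.

## Robot

A 6-joint arm with a two-finger parallel gripper is mounted at the origin on the work surface. World frame = base frame: x ahead of the robot, y to its left, z up, the work surface at z = 0. Lengths are in m, angles in degrees, forces in N, time in s.
With the tool pointing down it reaches from about 0.4 to 0.825 m from the base axis. Payload 7 kg.
Tool frame: the origin (TCP) lies on the centre line of the jaws, within the pads' length; the fingertips stand 22 mm ahead of it and the grasp point (between the pads) lies 3 mm ahead of it; z points along the fingers, y is the line along which they close (so a half turn about z gives the same grasp; the last joint's range is limited). The gripper opens to 88 mm and grips with 3 to 60 N. Pads are 19 mm wide; open, the fingers measure 130 mm over their backs; the gripper's body (78 mm by 193 mm) begins 47 mm behind the grasp point.
Start: joints at [-54.597, 20.546, 0.682, 0, -70.136, -16.507], TCP at [0.219, -0.639, 0.249] pointing down, gripper open.
Joint ranges: [-176.03, 176.03], [-82.01, 121.73], [-58.28, 71.71], [-173.87, 95.51], [-174.79, -0.11], [-173.66, 173.66]. Speed limits (degrees/s): [136.94, 136.94, 172.46, 180, 180, 180].

## Interface

Orientations are given as [roll, pitch, yaw] about the fixed x, y, z axes, in that order (R = Rz(yaw) Ry(pitch) Rx(roll)).
In Python, from plant import get_state, cams, r gives the robot as it stands.
- The arm moves only by the tool apply_moves, never from a script. Its argument "targets" is a list of rows, each an object with "dp": the shift along the world's x, y, z in m, a list of three; "yaw": the turn about the world's z in degrees. In form: [{"dp": [x, y, z], "yaw": yaw}, ...]. A call has 1 to 20 rows; each row is the pose to reach, as a shift and turn from the pose commanded when the call began; what a row does not reach only later rows make up. A row lasts 1/12 s, in which the tool goes at most 41.7 mm and 7.16 degrees, less where a joint would pass 70% of its speed; a pose out of reach is approached as far as the arm can. A call with a gripper value outside its range is refused whole. "grip" is the gripper command: -1 is fully open, 1 is shut, values between are in proportion, set as the call begins (left out, the last holds). The fingers move at their own pace and stop on an object; "squeeze" is the grip in N (left out, the last holds). Time passes only in rows, so rows that repeat a pose let the fingers close. It gives the time, the measured TCP pose, the force, the opening and the grip force at its end, in the units of the state.
- get_state(): the state, without advancing time (a new reading comes with each control period).
- cams.capture(name): name is "side" or "top" or "wrist"; returns a dict with "image" (400x640x3 uint8, red, green, blue), "range_z" (400x640 float32, m along the optical axis (not along the pixel's ray), 0 where there is no reading), "fx", "fy", "cx", "cy" (pixels), "k1" (the pictures are not rectified: a ray, as slopes to the right and down, at radius r is drawn at 1 + k1 r^2 times it, then the intrinsics apply), "R" (3x3) and "t" (3): a world point X has camera coordinates R X + t; the wrist camera has in their place "T_tool_cam" (4x4, takes a point from camera to tool coordinates, whose origin is the TCP and whose axes are the flange's). Camera axes: x right, y down, z forward; pixel columns grow to the right and rows downward; lengths in m; the calibration is good to about 2 mm. A picture is of the moment at which its call begins: read the wrist's pose just before it.
- r.close_job(): hands the job in; it is judged then, once.
The state is a dict: "time_s": time; "joints": joint angles; "qd": joint speeds; "joint_torque": joint torques, N m; "tcp_pos": TCP position; "eef_rot": TCP orientation; "contact_force": force on the tool from outside, world axes, zero at the start; "moment": the same for the moment, N m; "gripper_width": finger opening in m; "gripper_force": force on a finger pad.
Only numpy, scipy, OpenCV 4.12 (cv2) and the standard library are available. Lean on these libraries where they do the work, as an engineer would, in place of code of your own. Each camera call takes 0.05 s, during which the arm holds its last target. There are 200 camera calls.

## Working session

There is one attempt and no reset: what is moved stays moved. The work goes in short steps, Python scripts to look and compute and a tool call to move; the robot and the scene stay as the last step left them, time stands still between calls to the robot, and variables do not carry over. Pictures are saved under pics/ and viewed, at most 10 in all, crops included, and the job is handed in when it is done.

Besides the shell and the picture viewer there is one more tool, called after ">>>" as name(argument=value, ...) on one line, values as JSON. apply_moves: Moves the arm, as the interface text tells. Its arguments: {"type":"object","properties":{"targets":{"type":"array","items":{"type":"object","properties":{"dp":{"type":"array","items":{"type":"number"}},"yaw":{"type":"number"}}}},"grip":{"type":"number"},"squeeze":{"type":"number"}},"required":["targets"]}

```bash
mkdir -p pics; cat > h.py <<'E'
import numpy as np, cv2
from plant import get_state, cams, r
def save(n,f):
    c=cams.capture(n); cv2.imwrite('pics/'+f,c['image'][:,:,::-1]); np.savez('pics/'+f+'.npz',**c); return c
def ext(c,st=None):
    if 'R' in c: return np.array(c['R']),np.array(c['t'])
    from scipy.spatial.transform import Rotation as Ro
    T=np.eye(4);T[:3,:3]=Ro.from_euler('xyz',st['eef_rot'],degrees=True).as_matrix();T[:3,3]=st['tcp_pos']
    W=np.linalg.inv(T@c['T_tool_cam']); return W[:3,:3],W[:3,3]
def rays(c,uv):
    uv=np.asarray(uv,float).reshape(-1,1,2)
    K=np.array([[c['fx'],0,c['cx']],[0,c['fy'],c['cy']],[0,0,1]],float)
    n=cv2.undistortPoints(uv,K,np.array([float(c['k1']),0,0,0]))[:,0]
    return np.c_[n,np.ones(len(n))]
def onplane(c,uv,z,st=None):
    R,t=ext(c,st); d=rays(c,uv)@R; o=-R.T@t
    return o+d*((z-o[2])/d[:,2])[:,None]
def cloud(c,st=None):
    v,u=np.mgrid[:400,:640]; d=rays(c,np.c_[u.ravel(),v.ravel()])
    R,t=ext(c,st); P=d*np.asarray(c['range_z']).reshape(-1,1)
    return ((P-t)@R).reshape(400,640,3)
E
python3 - <<'E'
from h import *
print(get_state())
for n in('top','side'):
    c=save(n,n+'0.png'); print(n,c['R'],c['t'],c['fx'],c['k1'])
E
```

```text
{'time_s': 0.0, 'joints': array([-5.45966002e+01,  2.05901883e+01,  6.33225993e-01, -2.09887760e-02,
       -7.01370355e+01, -1.65074773e+01]), 'qd': array([-0.0758424 ,  0.02382639,  0.02055222,  0.01873784, -0.03384714,
        0.03900642]), 'joint_torque': array([-9.04949720e-04, -5.82715881e+01,  2.93052399e+01,  6.99751943e+00,
        6.87812339e-03, -1.35793598e-04]), 'tcp_pos': array([ 0.21843133, -0.63818472,  0.24762985]), 'eef_rot': array([ 1.79904270e+02, -7.79369508e-03, -1.61111219e+02]), 'contact_force': array([-0.12787882,  0.15096844,  0.51010921]), 'moment': array([-0.008081  , -0.01528872,  0.0214184 ]), 'gripper_force': 0.0, 'gripper_width': 0.08755917321804571}
top [[ 0.02246526 -0.99965731 -0.01343798]
 [-0.99149015 -0.02055368 -0.12854897]
 [ 0.12822871  0.01621151 -0.99161211]] [-0.03315445  0.49768698  1.04340267] 454.9796725493162 0.02399016936809883
side [[-0.94765385 -0.31920994  0.00756215]
 [-0.21454962  0.61904628 -0.75548009]
 [ 0.23647543 -0.71755607 -0.65512797]] [0.45586104 0.202163   1.03755545] 501.6176620509483 -0.016911304771495782
```

View pics/top0.png

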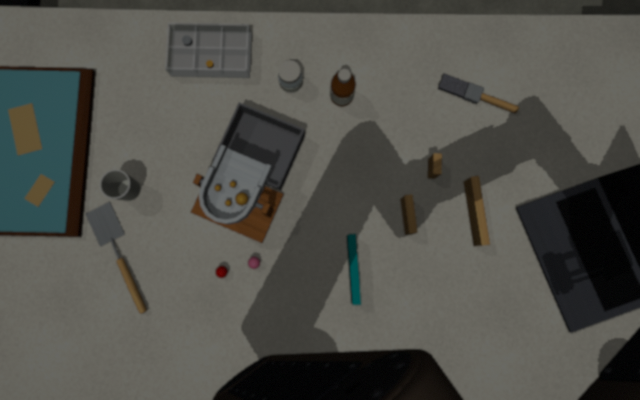

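View pics/side0.png

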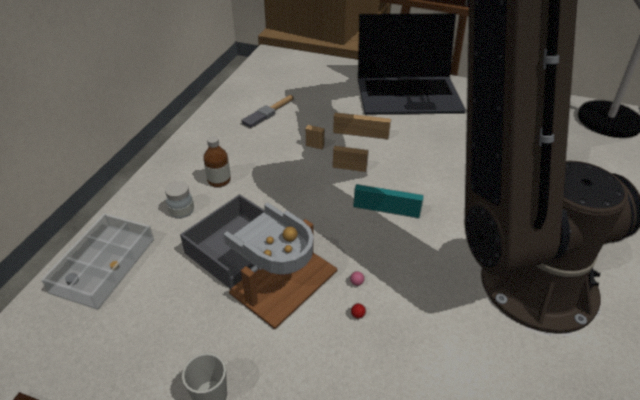

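```bash
python3 - <<'E'
from h import *
c=dict(np.load('pics/top0.png.npz')); P=cloud(c); z=P[...,2]
def reg(x0,x1,y0,y1,lo,hi):
    m=np.zeros((400,640),bool); m[y0:y1,x0:x1]=1; return m&(z>lo)&(z<hi)&(c['range_z']>0)
def rect(m,tag):
    q=P[m]; b=cv2.minAreaRect((q[:,:2]*1000).astype(np.float32)); print(tag,m.sum(),np.round(q.mean(0),4),'z',np.round(np.median(q[:,2]),4),b)
    print(np.round(cv2.boxPoints(b)))
print('table z',np.median(P[260:330,180:230,2]))
rect(reg(455,500,165,255,.045,.075),'bar')
rect(reg(335,370,225,310,.045,.075),'turq')
rect(reg(190,310,95,245,.05,.07),'trayrim')
rect(reg(190,310,95,245,.11,.16),'bowltop')
import sys
# height map picture
H=np.clip(z[90:250,180:320]/.16*255,0,255).astype(np.uint8)
H=cv2.applyColorMap(H,cv2.COLORMAP_JET)
I=c['image'][90:250,180:320,::-1]
cv2.imwrite('pics/crop1.png',cv2.resize(np.hstack([I,H]),None,fx=2.8,fy=2.8,interpolation=cv2.INTER_NEAREST))
E
```

```text
table z -0.0004361121368855763
bar 734 [ 0.4879 -0.3978  0.0583] z 0.0593 ((489.39727783203125, -399.21832275390625), (158.85215759277344, 21.677444458007812), 7.38525390625)
[[ 409. -399.]
 [ 412. -420.]
 [ 570. -400.]
 [ 567. -378.]]
turq 656 [ 0.3487 -0.1129  0.0593] z 0.0595 ((349.90826416015625, -113.14897918701172), (159.0835723876953, 20.376117706298828), 4.914370536804199)
[[ 270. -110.]
 [ 272. -130.]
 [ 430. -116.]
 [ 428.  -96.]]
trayrim 569 [0.656  0.1046 0.0583] z 0.0588 ((601.4205932617188, 126.01075744628906), (177.6907196044922, 222.62957763671875), 68.12019348144531)
[[465.  85.]
 [672.   2.]
 [738. 167.]
 [531. 250.]]
bowltop 1270 [0.5109 0.1617 0.1262] z 0.1265 ((518.86767578125, 160.50765991210938), (120.67222595214844, 158.34921264648438), 67.8683853149414)
[[423. 134.]
 [569.  75.]
 [615. 187.]
 [468. 246.]]
```

View pics/crop1.png

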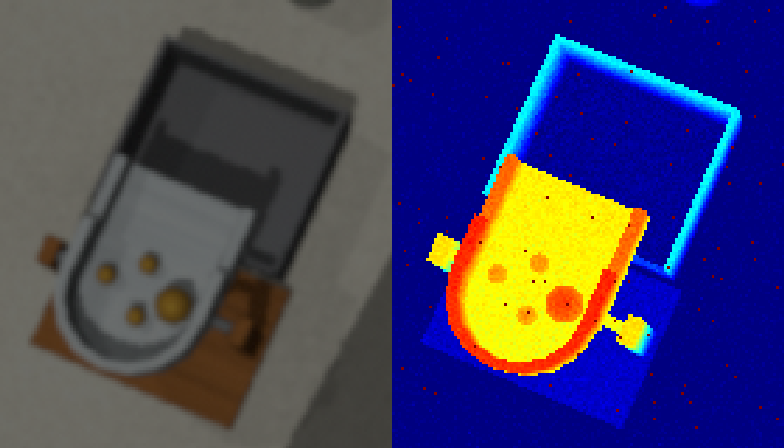

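>>> apply_moves(targets=[{"dp":[0.008,0.007,0],"yaw":0},{"dp":[0.027,0.024,0],"yaw":-1},{"dp":[0.05,0.045,0],"yaw":-2},{"dp":[0.075,0.067,0],"yaw":-3},{"dp":[0.1,0.089,0],"yaw":-4},{"dp":[0.125,0.111,0],"yaw":-5},{"dp":[0.15,0.133,0],"yaw":-6},{"dp":[0.175,0.155,-0.01],"yaw":-7},{"dp":[0.2,0.177,-0.02],"yaw":-8},{"dp":[0.225,0.2,-0.04],"yaw":-9},{"dp":[0.248,0.22,-0.06],"yaw":-10},{"dp":[0.263,0.233,-0.075],"yaw":-11},{"dp":[0.27,0.239,-0.08],"yaw":-11.5},{"dp":[0.27,0.239,-0.08],"yaw":-11.5},{"dp":[0.27,0.239,-0.08],"yaw":-11.5},{"dp":[0.27,0.239,-0.08],"yaw":-11.5}], grip=-1)

```text
time_s: 1.43
tcp_pos: [0.4884, -0.4002, 0.1694]
eef_rot: [-180.0, 0.0, -172.6]
contact_force: [0.2, 0.0, -0.2]
gripper_width: 0.0876
gripper_force: 0.0
```

```bash
python3 - <<'E'
from h import *
st=get_state(); print(st['time_s'],st['tcp_pos'],st['eef_rot'],st['contact_force'])
c=save('wrist','w1.png'); P=cloud(c,st); z=P[...,2]
m=(z>.05)&(z<.068)&(c['range_z']>0)&(np.hypot(P[...,0]-.489,P[...,1]+.399)<.1)
q=P[m]; print(m.sum(),q.mean(0),cv2.minAreaRect((q[:,:2]*1000).astype(np.float32)))
E
```

```text
1.4333 [ 0.4884379  -0.40017071  0.16939602] [-1.79959471e+02  3.55409602e-02 -1.72594874e+02] [ 0.24443509  0.04750558 -0.15668054]
3157 [ 0.47127164 -0.40390121  0.06049361] ((488.9536437988281, -401.57769775390625), (157.7072296142578, 20.01896858215332), 7.641737461090088)
```

View pics/w1.png

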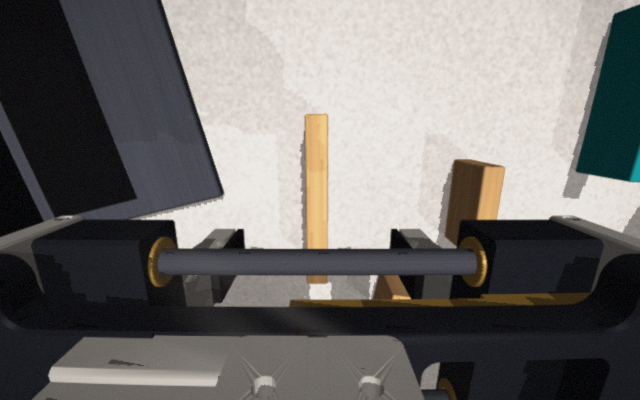

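The wrist view shows the 160 mm bar between the open fingers (columns 305–328, midway between the pads at about 230 and 405), so I'm descending.

>>> apply_moves(targets=[{"dp":[0,-0.001,-0.012]},{"dp":[0,-0.001,-0.03]},{"dp":[0,-0.001,-0.05]},{"dp":[0,-0.001,-0.07]},{"dp":[0,-0.001,-0.09]},{"dp":[0,-0.001,-0.105]},{"dp":[0,-0.001,-0.112]},{"dp":[0,-0.001,-0.115]},{"dp":[0,-0.001,-0.115]},{"dp":[0,-0.001,-0.115]}])

```text
$.targets[0]: bad value
```

>>> apply_moves(targets=[{"dp":[0,0,0]},{"dp":[0,0,0]},{"dp":[0,0,0]},{"dp":[0,0,0]},{"dp":[0,0,0]},{"dp":[0,0,0]},{"dp":[0,0,0]},{"dp":[0,0,0]},{"dp":[0,0,0]},{"dp":[0,0,0]},{"dp":[0,0,0]},{"dp":[0,0,0]}], grip=1, squeeze=35)

```text
$.targets[0]: bad value
```

Yaw is required in each row.

>>> apply_moves(targets=[{"dp":[0,-0.001,-0.012],"yaw":0},{"dp":[0,-0.001,-0.03],"yaw":0},{"dp":[0,-0.001,-0.05],"yaw":0},{"dp":[0,-0.001,-0.07],"yaw":0},{"dp":[0,-0.001,-0.09],"yaw":0},{"dp":[0,-0.001,-0.105],"yaw":0},{"dp":[0,-0.001,-0.112],"yaw":0},{"dp":[0,-0.001,-0.115],"yaw":0},{"dp":[0,-0.001,-0.115],"yaw":0},{"dp":[0,-0.001,-0.115],"yaw":0}])

```text
time_s: 2.32
tcp_pos: [0.4889, -0.4012, 0.0544]
eef_rot: [-180.0, 0.1, -172.6]
contact_force: [-0.5, 0.0, 1.3]
gripper_width: 0.0878
gripper_force: 0.0
```

>>> apply_moves(targets=[{"dp":[0,0,0],"yaw":0},{"dp":[0,0,0],"yaw":0},{"dp":[0,0,0],"yaw":0},{"dp":[0,0,0],"yaw":0},{"dp":[0,0,0],"yaw":0},{"dp":[0,0,0],"yaw":0},{"dp":[0,0,0],"yaw":0},{"dp":[0,0,0],"yaw":0},{"dp":[0,0,0],"yaw":0},{"dp":[0,0,0],"yaw":0},{"dp":[0,0,0],"yaw":0},{"dp":[0,0,0],"yaw":0}], grip=1, squeeze=35)

```text
time_s: 3.32
tcp_pos: [0.4886, -0.4006, 0.0535]
eef_rot: [180.0, -0.0, -172.6]
contact_force: [-0.6, -0.0, -1.4]
gripper_width: 0.0196
gripper_force: 35.0
```

>>> apply_moves(targets=[{"dp":[0,0,0.008],"yaw":0},{"dp":[0,0,0.025],"yaw":0},{"dp":[0,0,0.045],"yaw":0},{"dp":[0,0,0.065],"yaw":0},{"dp":[0,0,0.085],"yaw":0},{"dp":[0.001,0.01,0.105],"yaw":1},{"dp":[0.004,0.025,0.125],"yaw":3},{"dp":[0.007,0.045,0.145],"yaw":5},{"dp":[0.01,0.065,0.16],"yaw":7.5},{"dp":[0.013,0.087,0.17],"yaw":10},{"dp":[0.016,0.109,0.175],"yaw":12.5},{"dp":[0.02,0.131,0.175],"yaw":15},{"dp":[0.023,0.153,0.175],"yaw":17.5},{"dp":[0.026,0.175,0.175],"yaw":20},{"dp":[0.03,0.197,0.175],"yaw":22.5},{"dp":[0.033,0.219,0.175],"yaw":25},{"dp":[0.036,0.241,0.175],"yaw":27.5},{"dp":[0.039,0.26,0.175],"yaw":30},{"dp":[0.04,0.27,0.175],"yaw":31},{"dp":[0.04,0.27,0.175],"yaw":31}])

```text
time_s: 4.98
tcp_pos: [0.5286, -0.129, 0.229]
eef_rot: [-180.0, 0.0, -141.5]
contact_force: [-0.1, -0.9, -1.5]
gripper_width: 0.0198
gripper_force: 35.0
```

>>> apply_moves(targets=[{"dp":[0.001,0.006,0],"yaw":0.5},{"dp":[0.003,0.02,0],"yaw":2},{"dp":[0.006,0.04,0],"yaw":4.5},{"dp":[0.009,0.062,0],"yaw":7},{"dp":[0.013,0.084,0],"yaw":9.5},{"dp":[0.016,0.106,0],"yaw":12},{"dp":[0.02,0.128,0],"yaw":14.5},{"dp":[0.023,0.15,0],"yaw":17},{"dp":[0.026,0.172,0],"yaw":19.5},{"dp":[0.03,0.194,0],"yaw":22},{"dp":[0.033,0.216,0],"yaw":24.5},{"dp":[0.037,0.238,0],"yaw":27},{"dp":[0.04,0.256,0],"yaw":28.5},{"dp":[0.042,0.267,0],"yaw":29.5},{"dp":[0.042,0.27,0],"yaw":29.5},{"dp":[0.042,0.27,0],"yaw":29.5},{"dp":[0.042,0.27,0],"yaw":29.5},{"dp":[0.042,0.27,0],"yaw":29.5}])

```text
time_s: 6.48
tcp_pos: [0.5704, 0.1384, 0.2286]
eef_rot: [180.0, -0.0, -112.2]
contact_force: [0.5, 0.8, -1.7]
gripper_width: 0.0199
gripper_force: 35.0
```

```bash
python3 - <<'E'
from h import *
st=get_state(); print(st['time_s'],st['tcp_pos'],st['eef_rot'],st['contact_force'],st['gripper_width'])
c=save('side','s2.png'); P=cloud(c); z=P[...,2]
# bar: beech colour points above 0.16 near tcp
m=(z>.15)&(z<.25)&(np.hypot(P[...,0]-.57,P[...,1]-.14)<.1)&(c['range_z']>0)
hsv=cv2.cvtColor(c['image'],cv2.COLOR_RGB2HSV); m&=(hsv[...,1]>90)
q=P[m]; print(m.sum(),q.min(0),q.max(0),cv2.minAreaRect((q[:,:2]*1000).astype(np.float32)))
print(np.percentile(q[:,2],[1,99]))
cv2.imwrite('pics/s2c.png',cv2.resize(c['image'][120:340,120:400,::-1],None,fx=2.7,fy=2.7))
E
```

```text
6.4833 [0.57038441 0.13841269 0.22857655] [ 1.79988197e+02 -1.33456797e-02 -1.12182455e+02] [ 0.54004062  0.77338808 -1.6840285 ] 0.019891978995404413
1157 [0.55086387 0.11730349 0.17761095] [0.60904674 0.21649324 0.23892234] ((579.8555908203125, 163.7751007080078), (107.83302307128906, 23.790685653686523), 68.18994903564453)
[0.18115537 0.23831877]
```

View pics/s2c.png

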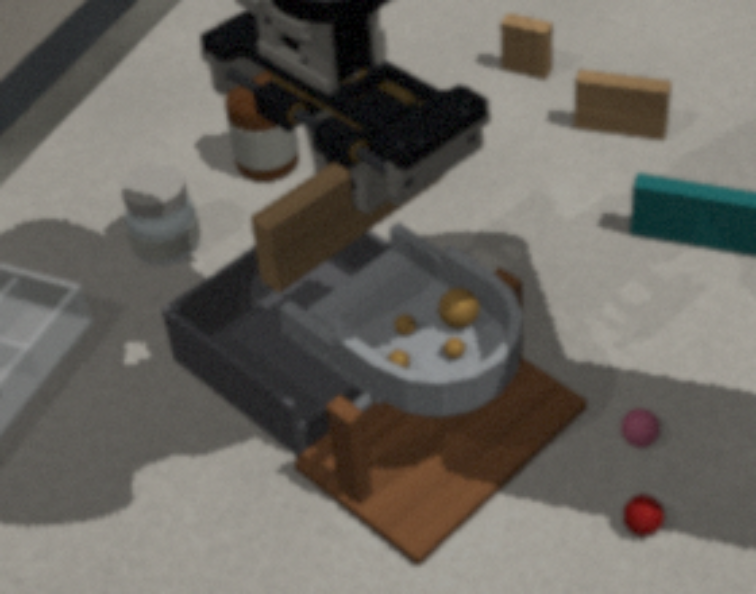

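The bar is held level above the mouth, clear of the bowl, with all four beads still in the bowl. I'm lowering it to first touch.

>>> apply_moves(targets=[{"dp":[0,0.001,-0.008],"yaw":0},{"dp":[0,0.001,-0.02],"yaw":0},{"dp":[0,0.001,-0.031],"yaw":0},{"dp":[0,0.001,-0.04],"yaw":0},{"dp":[0,0.001,-0.045],"yaw":0},{"dp":[0,0.001,-0.049],"yaw":0},{"dp":[0,0.001,-0.053],"yaw":0},{"dp":[0,0.001,-0.055],"yaw":0},{"dp":[0,0.001,-0.055],"yaw":0},{"dp":[0,0.001,-0.055],"yaw":0}])

```text
time_s: 7.37
tcp_pos: [0.5713, 0.1402, 0.1745]
eef_rot: [-179.9, 0.0, -112.1]
contact_force: [0.6, -3.8, 2.8]
gripper_width: 0.0197
gripper_force: 35.0
```

>>> apply_moves(targets=[{"dp":[0,0,-0.003],"yaw":0},{"dp":[0,0,-0.007],"yaw":0},{"dp":[0,0,-0.011],"yaw":0},{"dp":[0,0,-0.015],"yaw":0},{"dp":[0,0,-0.018],"yaw":0},{"dp":[0,0,-0.021],"yaw":0},{"dp":[0,0,-0.023],"yaw":0},{"dp":[0,0,-0.0235],"yaw":0},{"dp":[0,0,-0.0235],"yaw":0},{"dp":[0,0,-0.0235],"yaw":0},{"dp":[0,0,-0.0235],"yaw":0},{"dp":[0,0,-0.0235],"yaw":0}])

```text
time_s: 8.37
tcp_pos: [0.5735, 0.1407, 0.1522]
eef_rot: [-179.7, 0.2, -112.0]
contact_force: [7.8, -4.8, 4.2]
gripper_width: 0.0199
gripper_force: 35.0
```

```bash
python3 - <<'E'
from h import *
st=get_state(); print(st['time_s'],st['tcp_pos'],st['eef_rot'],st['contact_force'],st['gripper_width'])
c=save('side','s3.png')
cv2.imwrite('pics/s3c.png',cv2.resize(c['image'][120:340,120:400,::-1],None,fx=2.7,fy=2.7))
E
```

```text
8.3667 [0.57346268 0.14074896 0.15221839] [-179.69566411    0.18802424 -112.02578732] [ 7.83464875 -4.75203043  4.21765336] 0.019898781912910588
```

View pics/s3c.png

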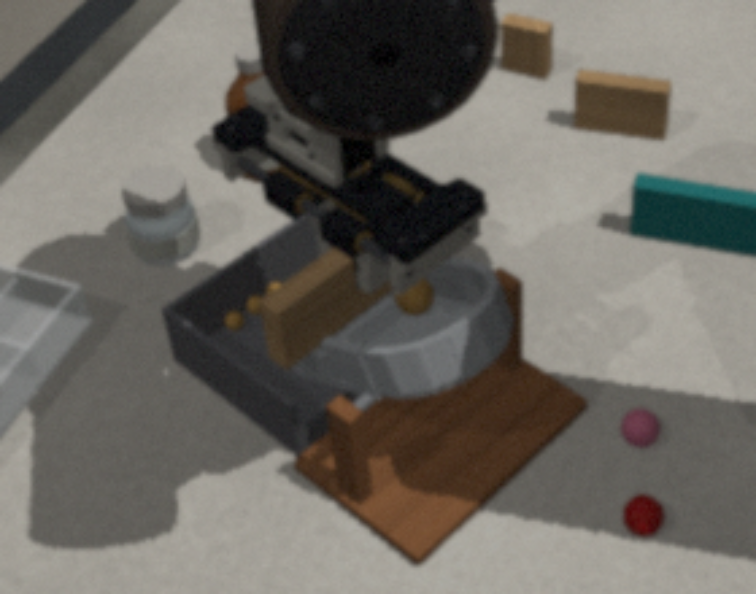

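The three small beads are already in the tray (crop pixels near (234,320), (255,305), (275,288)) and the bar is holding the large one back at (415,295). I'll press a touch further and hold.

>>> apply_moves(targets=[{"dp":[0,0,-0.001],"yaw":0},{"dp":[0,0,-0.002],"yaw":0},{"dp":[0,0,-0.002],"yaw":0},{"dp":[0,0,-0.002],"yaw":0},{"dp":[0,0,-0.002],"yaw":0},{"dp":[0,0,-0.002],"yaw":0},{"dp":[0,0,-0.002],"yaw":0},{"dp":[0,0,-0.002],"yaw":0},{"dp":[0,0,-0.002],"yaw":0},{"dp":[0,0,-0.002],"yaw":0},{"dp":[0,0,-0.002],"yaw":0},{"dp":[0,0,-0.002],"yaw":0},{"dp":[0,0,-0.002],"yaw":0},{"dp":[0,0,-0.002],"yaw":0},{"dp":[0,0,-0.002],"yaw":0},{"dp":[0,0,-0.002],"yaw":0},{"dp":[0,0,-0.002],"yaw":0},{"dp":[0,0,-0.002],"yaw":0}])

```text
time_s: 9.92
tcp_pos: [0.5735, 0.1407, 0.1502]
eef_rot: [-179.7, 0.2, -112.0]
contact_force: [7.4, -5.2, 4.6]
gripper_width: 0.0197
gripper_force: 35.0
```

>>> apply_moves(targets=[{"dp":[0,0,0.001],"yaw":0},{"dp":[0,0,0.003],"yaw":0},{"dp":[0,0,0.005],"yaw":0},{"dp":[0,0,0.007],"yaw":0},{"dp":[0,0,0.009],"yaw":0},{"dp":[0,0,0.011],"yaw":0},{"dp":[0,0,0.013],"yaw":0},{"dp":[0,0,0.015],"yaw":0},{"dp":[0,0,0.017],"yaw":0},{"dp":[0,0,0.019],"yaw":0},{"dp":[0,0,0.021],"yaw":0},{"dp":[0,0,0.023],"yaw":0},{"dp":[0,0,0.025],"yaw":0},{"dp":[0,0,0.026],"yaw":0},{"dp":[0,0,0.027],"yaw":0},{"dp":[0,0,0.028],"yaw":0},{"dp":[0,0,0.028],"yaw":0},{"dp":[0,0,0.028],"yaw":0},{"dp":[0,0,0.028],"yaw":0},{"dp":[0,0,0.028],"yaw":0}])

```text
time_s: 11.58
tcp_pos: [0.5703, 0.1401, 0.1758]
eef_rot: [180.0, -0.0, -112.1]
contact_force: [-1.7, -0.4, 1.9]
gripper_width: 0.0202
gripper_force: 35.0
```

>>> apply_moves(targets=[{"dp":[0,0,0],"yaw":0},{"dp":[0,0,0],"yaw":0},{"dp":[0,0,0],"yaw":0},{"dp":[0,0,0],"yaw":0},{"dp":[0,0,0],"yaw":0},{"dp":[0,0,0],"yaw":0},{"dp":[0,0,0],"yaw":0},{"dp":[0,0,0],"yaw":0},{"dp":[0,0,0],"yaw":0},{"dp":[0,0,0],"yaw":0},{"dp":[0,0,0.001],"yaw":0},{"dp":[0,0,0.003],"yaw":0},{"dp":[0,0,0.008],"yaw":0},{"dp":[0,0,0.016],"yaw":0},{"dp":[0,0,0.026],"yaw":0},{"dp":[0,0,0.036],"yaw":0},{"dp":[0,0,0.046],"yaw":0},{"dp":[0,0,0.054],"yaw":0},{"dp":[0,0,0.058],"yaw":0},{"dp":[0,0,0.058],"yaw":0}])

```text
time_s: 13.25
tcp_pos: [0.5711, 0.1406, 0.2356]
eef_rot: [-179.9, 0.1, -112.1]
contact_force: [0.1, 0.2, -1.7]
gripper_width: 0.02
gripper_force: 35.0
```

>>> apply_moves(targets=[{"dp":[-0.001,-0.006,0],"yaw":-0.5},{"dp":[-0.003,-0.02,0],"yaw":-2},{"dp":[-0.006,-0.04,0],"yaw":-4.5},{"dp":[-0.009,-0.062,0],"yaw":-7},{"dp":[-0.013,-0.084,0],"yaw":-9.5},{"dp":[-0.016,-0.106,0],"yaw":-12},{"dp":[-0.02,-0.128,0],"yaw":-14.5},{"dp":[-0.023,-0.15,0],"yaw":-17},{"dp":[-0.026,-0.172,0],"yaw":-19.5},{"dp":[-0.03,-0.194,0],"yaw":-22},{"dp":[-0.033,-0.216,0],"yaw":-24.5},{"dp":[-0.037,-0.238,0],"yaw":-27},{"dp":[-0.04,-0.26,0],"yaw":-29.5},{"dp":[-0.043,-0.282,0],"yaw":-32},{"dp":[-0.046,-0.304,0],"yaw":-34.5},{"dp":[-0.049,-0.326,0],"yaw":-37},{"dp":[-0.052,-0.348,0],"yaw":-39.5},{"dp":[-0.056,-0.366,0],"yaw":-41.5},{"dp":[-0.057,-0.377,0],"yaw":-42.5},{"dp":[-0.058,-0.38,0],"yaw":-43}])

```text
time_s: 14.92
tcp_pos: [0.5115, -0.2415, 0.2334]
eef_rot: [180.0, -0.1, -155.3]
contact_force: [0.4, 0.9, -2.1]
gripper_width: 0.0198
gripper_force: 35.0
```

>>> apply_moves(targets=[{"dp":[-0.002,-0.01,0],"yaw":-1},{"dp":[-0.004,-0.028,0],"yaw":-3},{"dp":[-0.007,-0.05,0],"yaw":-5.5},{"dp":[-0.01,-0.072,0],"yaw":-8},{"dp":[-0.014,-0.094,-0.005],"yaw":-10.5},{"dp":[-0.017,-0.116,-0.015],"yaw":-13},{"dp":[-0.02,-0.136,-0.03],"yaw":-15},{"dp":[-0.023,-0.152,-0.05],"yaw":-16.5},{"dp":[-0.024,-0.16,-0.07],"yaw":-17.5},{"dp":[-0.024,-0.161,-0.09],"yaw":-17.5},{"dp":[-0.024,-0.161,-0.11],"yaw":-17.5},{"dp":[-0.024,-0.161,-0.13],"yaw":-17.5},{"dp":[-0.024,-0.161,-0.148],"yaw":-17.5},{"dp":[-0.024,-0.161,-0.16],"yaw":-17.5},{"dp":[-0.024,-0.161,-0.168],"yaw":-17.5},{"dp":[-0.024,-0.161,-0.172],"yaw":-17.5},{"dp":[-0.024,-0.161,-0.174],"yaw":-17.5},{"dp":[-0.024,-0.161,-0.174],"yaw":-17.5},{"dp":[-0.024,-0.161,-0.174],"yaw":-17.5}])

```text
time_s: 16.5
tcp_pos: [0.4891, -0.4009, 0.061]
eef_rot: [-180.0, 0.1, -172.6]
contact_force: [-0.3, -0.1, -1.2]
gripper_width: 0.0196
gripper_force: 35.0
```

```bash
python3 - <<'E'
from h import *
c=save('side','s4.png'); P=cloud(c); z=P[...,2]
m=(np.hypot(P[...,0]-.489,P[...,1]+.401)<.1)&(z<.07)&(z>0.003)&(c['range_z']>0)&(cv2.cvtColor(c['image'],cv2.COLOR_RGB2HSV)[...,1]>90)
print(m.sum(),np.percentile(P[m],[1,99],axis=0))
cv2.imwrite('pics/s4c.png',cv2.resize(c['image'][80:340,120:460,::-1],None,fx=2.2,fy=2.2))
E
```

```text
748 [[ 0.41338267 -0.41276732  0.01301411]
 [ 0.56335449 -0.37981072  0.06972309]]
```

View pics/s4c.png

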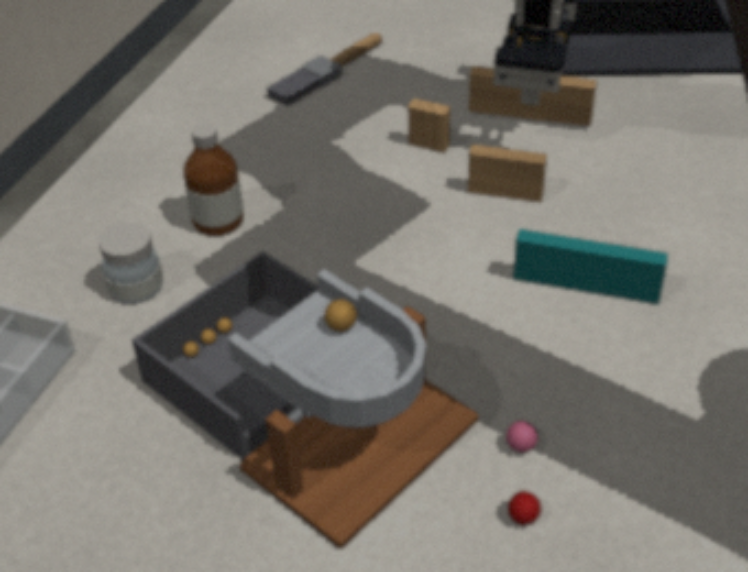

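The three beads are in the tray, and the large one is still in the bowl at (340,315). The bar hangs about 7 mm above its old spot, so I'm lowering it gently.

>>> apply_moves(targets=[{"dp":[0,0,-0.001],"yaw":0},{"dp":[0,0,-0.003],"yaw":0},{"dp":[0,0,-0.004],"yaw":0},{"dp":[0,0,-0.005],"yaw":0},{"dp":[0,0,-0.006],"yaw":0},{"dp":[0,0,-0.007],"yaw":0},{"dp":[0,0,-0.007],"yaw":0},{"dp":[0,0,-0.007],"yaw":0}])

```text
time_s: 17.22
tcp_pos: [0.4885, -0.4006, 0.0535]
eef_rot: [-180.0, -0.0, -172.6]
contact_force: [-1.6, 1.0, 4.6]
gripper_width: 0.0195
gripper_force: 35.0
```

Touching the table at about 6 N. Releasing.

>>> apply_moves(targets=[{"dp":[0,0,0],"yaw":0},{"dp":[0,0,0],"yaw":0},{"dp":[0,0,0],"yaw":0},{"dp":[0,0,0],"yaw":0},{"dp":[0,0,0],"yaw":0},{"dp":[0,0,0],"yaw":0},{"dp":[0,0,0],"yaw":0},{"dp":[0,0,0],"yaw":0},{"dp":[0,0,0],"yaw":0},{"dp":[0,0,0],"yaw":0},{"dp":[0,0,0],"yaw":0},{"dp":[0,0,0],"yaw":0}], grip=-1)

```text
time_s: 18.22
tcp_pos: [0.4886, -0.4006, 0.0531]
eef_rot: [-180.0, 0.0, -172.6]
contact_force: [-0.0, -0.0, 0.2]
gripper_width: 0.0871
gripper_force: 0.0
```

>>> apply_moves(targets=[{"dp":[0,0,0.005],"yaw":0},{"dp":[0,0,0.015],"yaw":0},{"dp":[0,0,0.03],"yaw":0},{"dp":[0,0,0.05],"yaw":0},{"dp":[0,0,0.07],"yaw":0},{"dp":[0,0,0.09],"yaw":0},{"dp":[0,0,0.11],"yaw":0},{"dp":[0,0,0.13],"yaw":0},{"dp":[0,0,0.145],"yaw":0},{"dp":[0,0,0.15],"yaw":0},{"dp":[0,0,0.15],"yaw":0},{"dp":[0,0,0.15],"yaw":0}])

```text
time_s: 19.22
tcp_pos: [0.4884, -0.4004, 0.203]
eef_rot: [180.0, 0.0, -172.6]
contact_force: [-0.7, -0.8, -1.4]
gripper_width: 0.0875
gripper_force: 0.0
```

```bash
python3 - <<'E'
from h import *
st=get_state(); print(st['time_s'],st['tcp_pos'],st['contact_force'],st['gripper_width'])
c=save('side','s5.png')
cv2.imwrite('pics/s5c.png',cv2.resize(c['image'][80:340,120:460,::-1],None,fx=2.2,fy=2.2))
E
```

```text
19.2167 [ 0.48836229 -0.40037609  0.20299338] [-0.67979483 -0.77286178 -1.43829072] 0.08750148529931169
```

View pics/s5c.png

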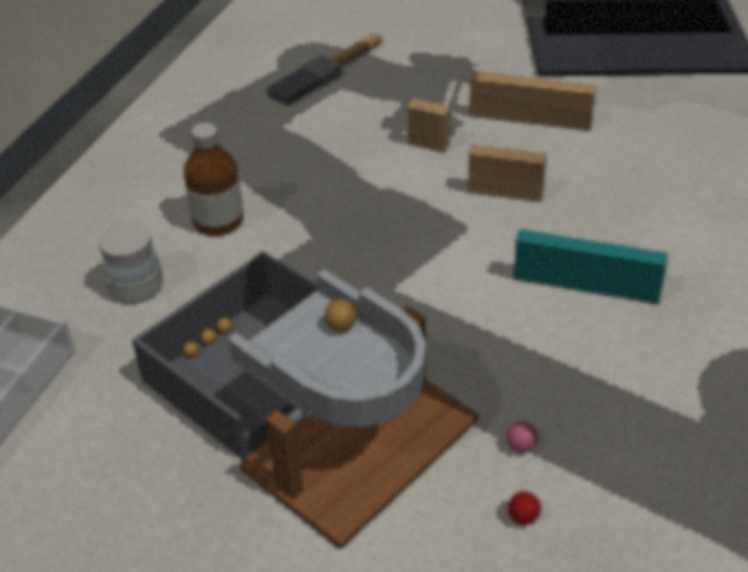

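The bar stands on its edge at (533,100). The three small beads are at rest in the tray, the large one hasn't moved in the bowl, and the bowl is level. Handing in.

```bash
python3 -c "
from plant import r
print(r.close_job())"
```

```text
the job is handed in; nothing more can be done
None
```

The job is handed in at about 19 s of robot time: the three small beads are in the tray, the large bead is still in the bowl, the bowl has swung back, and the bar is standing on its edge where it started.

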